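# Fit the retaining ring on the stage drive's stub

### The arm

A 6-joint arm with a two-finger parallel gripper is mounted at the origin on the work surface. World frame = base frame: x ahead of the robot, y to its left, z up, the work surface at z = 0. Lengths are in m, angles in rad, forces in N, time in s.
With the tool pointing down it reaches from about 0.35 to 0.8 m from the base axis. Payload 7.3 kg.
Tool frame: the origin (TCP) lies between the finger pads; the fingertips stand 25 mm ahead of it and the grasp point (between the pads) lies 6 mm ahead of it (r.tip_extent is the distance from the TCP to the fingertips, in m); z points along the fingers, y is the line along which they close (so a half turn about z gives the same grasp; the last joint's range is limited). The gripper opens to 85 mm and grips with 20 to 120 N. Pads are 22 mm wide; open, the fingers measure 114 mm over their backs; the gripper's body (76 mm by 85 mm) begins 54 mm behind the grasp point. The pads swing forward as they close: fully open they stand 13 mm farther back than shut.
Start: joints at [1.152, 0.342, 1.524, -0, 1.275, -0.146], TCP at [0.141, 0.506, 0.224] pointing down, gripper open.
Joint ranges: [-2.53, 2.53], [-0.77, 2.02], [0.04, 2.7], [-1, 4.14], [0.28, 2.66], [-3.11, 3.11]. Speed limits (rad/s): [2.57, 2.57, 3.14, 3.14, 3.14, 3.14].

### API

Orientations are given as a unit quaternion [x, y, z, w].
In Python, from workcell import r, command_gripper, optics gives the robot as it stands. The module is installed in compiled form; this text tells all that it offers. Calls block until the motion is done:
- r.reach(position, orientation): joint-space move of the TCP to a pose.
- r.move_straight(position, orientation=None, speed=0.15, max_force=None): straight line of the TCP; orientation=None keeps the orientation; speed is the mean speed in m/s. With max_force (N) it stops when the force on the tool has changed by that much, and returns True; else False.
- r.movej(angles): joint-space move.
- command_gripper(opening, force=None): finger opening in m; force is the grip in N (None keeps the last); returns when the fingers have stopped.
- r.hold(seconds).
- r.solve_ik(position, orientation): joint angles nearest the present ones, or None.
- r.read_state(): the state.
- optics.get_image(name): name is "scene" or "top" or "wrist"; returns (picture, depth): 384x512x3 uint8, red, green, blue; 384x512 float32, m along the optical axis (not along the pixel's ray), 0 where there is no reading.
- optics.camera_model(name): a dict with "K" (3x3 intrinsics, pixels), "R" (3x3) and "t" (3): a world point X has camera coordinates R X + t; the wrist camera has in their place "tool_from_camera" (4x4, takes a point from camera to tool coordinates, whose origin is the TCP and whose axes are the flange's). Camera axes: x right, y down, z forward; pixel columns grow to the right and rows downward; lengths in m; the calibration is good to about 2 mm. A picture is of the moment at which its call begins: read the wrist's pose just before it. camera_model takes no time and is no camera call.
A pose or a line that the arm cannot do raises r.PlanningError and nothing moves.
- r.finish_job(): hands the job in; it is judged then, once.
The state is a dict: "time_s": time; "joint_positions": joint angles; "dq": joint speeds; "tau": joint torques, N m; "eef_pos": TCP position; "eef_rot": TCP orientation; "contact_force": force on the tool from outside, world axes, zero at the start; "torque": the same for the moment, N m; "grip_width": finger opening in m; "grip_force": force on a finger pad.
Only numpy, scipy, OpenCV 4.12 (cv2) and the standard library are available. Lean on these libraries where they do the work, as an engineer would, in place of code of your own. Each camera call takes 0.05 s, during which the arm holds its last target. There are 200 camera calls.

### The job

Pick the circlip pliers, which carry the brass retaining ring on their tips, out of their holder, squeeze the handles fully so that the ring is spread, and from above slide the spread ring down over the upright metal stub of the white drive until it is level with the stub's dark groove. Finish while still holding the pliers squeezed there: ring spread, flat, centred on the stub at the groove, bearing on nothing. Do not force the ring against the drive, and leave everything else on the desk where it stands.

Things in the scene. Friction and masses are not known exactly. Their poses are not given: they have to be found in the camera images.
- pliers_grip (a point): Centre between the red handles, where to squeeze the upright circlip pliers (loose, 0.22 kg); 29 mm below the handles' tops, 105 mm above the ring's underside. z up, y the line of the squeeze, x towards the ring. Handles 14 mm wide (x), 66 mm tall; over their outsides 43 mm released, 30 mm and parallel when squeezed. Sprung: 5 N per handle at first, 9 N at the stop.
- ring_centre (a point): Centre of the brass ring on the pliers' tips, mid-thickness (3 mm thick); 17.6 mm along the pliers' +x and 103.5 mm below pliers_grip, same axes. Open towards the pliers. Spread: 34 mm inside, 42 mm outside; released it cannot pass over the stub. The tips, pivot and back rib stand above the ring on its open side; nothing reaches below the ring.
- handle_l (a joint): Squeeze of the pliers' handles (both move together): 0 released, 0.128 rad fully squeezed against the stop, ring fully spread. Springs back when let go.
- pliers: The pliers' frame; origin on the pliers' axis at the level of the ring's underside, 105 mm below pliers_grip, same axes.
- holder: Fixed grey holder block 100 x 84 mm, 20 mm high, with a blue socket 35 mm tall behind the pliers' tips which takes the pliers' back rib with 1.5 mm of play; lift the pliers straight up by more than 40 mm to free them. Origin on the table below the pliers' axis; x as the pliers' x.
- drive: Fixed white drive housing 130 x 110 mm, 46 mm high, with a brass toothed pulley (62 mm across, top 62 mm above the table) and above it the upright aluminium stub, 27 mm in diameter. Origin on the table below the stub's axis.
- groove (a point): On the stub's axis, at mid-height of its dark groove: 89 mm above the table. The groove is 9 mm tall and 2 mm deep; its upper edge lies 21 mm below the stub's top.
- stub_top (a point): Centre of the stub's top end, 115 mm above the table; the top 4 mm are chamfered.
- slide_box: Bystander: blue slide box 85 x 32 x 26 mm, loose. Origin under its centre.
- screwdriver: Bystander: screwdriver 150 mm long lying on the desk, loose.
- mug: Bystander: white mug 80 mm wide, 90 mm tall, loose. Origin under its centre.
- wash_bottle: Bystander: white bottle 64 mm wide, 170 mm tall, loose. Origin under its centre.
- dish: Bystander: metal dish 90 mm wide, 18 mm tall, loose. Origin under its centre.
- jar: Bystander: amber jar 54 mm wide, 60 mm tall, loose. Origin under its centre.
- objective: Bystander: steel microscope objective 34 mm wide, 50 mm tall, standing, loose. Origin under its centre.
There are look-alikes about, which are no part of the job. Leave any purple look-alike of the drive alone.

How it is judged:
By the outcome, as a careful person would: the job done as asked, in the order asked, and still so for the second after the job is handed in, while the arm keeps its last pose, push and grip.
It also fails if it takes over 40 s, if anything falls off the work surface, if the arm or the gripper's body presses on something with over 40 N, if the wrist force passes 120 N, or if a joint passes its speed limit or range.

## Working session

There is one attempt and no reset: what is moved stays moved. The work goes in short steps, each a Python script; the robot and the scene stay as the last script left them, time stands still between calls to the robot, and variables do not carry over. Pictures are saved under pics/ and viewed, at most 10 in all, crops included, and the job is handed in when it is done.

```bash
mkdir -p pics; python3 - <<'E'
from workcell import r, command_gripper, optics
import cv2,numpy as np
s=r.read_state();print(s['time_s'],s['eef_pos'],s['eef_rot'],s['grip_width'])
for n in ("scene","top"):
    p,d=optics.get_image(n);np.savez(f'pics/{n}0.npz',p=p,d=d)
    cv2.imwrite(f'pics/{n}0.png',cv2.resize(p[:,:,::-1],(800,600),interpolation=cv2.INTER_CUBIC))
    m=optics.camera_model(n);print(n,m['K'].tolist() if hasattr(m['K'],'tolist') else m['K'],np.array(m['R']).round(3).tolist(),m['t'])
print(optics.camera_model('wrist'))
E
```

```text
0.0 [0.14125423 0.50521137 0.22362852] [ 1.35990215e-01  9.90709885e-01 -7.33628165e-04 -2.17829598e-04] 0.08516751526853523
scene [[351.250762079087, 0.0, 257.2264541080117], [0.0, 351.250762079087, 187.98019167877248], [0.0, 0.0, 1.0]] [[0.261, 0.965, 0.018], [0.733, -0.185, -0.655], [-0.628, 0.184, -0.756]] [-0.15264185 -0.29763686  1.35202933]
top [[457.71298046590255, 0.0, 253.52806448666445], [0.0, 457.71298046590255, 189.71816559296033], [0.0, 0.0, 1.0]] [[0.006, -1.0, -0.007], [-0.996, -0.005, -0.091], [0.091, 0.008, -0.996]] [0.01531046 0.51728712 1.61317143]
{'K': array([[309.67508318,   0.        , 254.19222391],
       [  0.        , 309.67508318, 189.36872589],
       [  0.        ,   0.        ,   1.        ]]), 'tool_from_camera': array([[-6.57134595e-04, -9.44738133e-01, -3.27825302e-01,
         8.50936087e-02],
       [ 9.99999704e-01, -4.89703065e-04, -5.93283193e-04,
        -3.06298634e-04],
       [ 3.99960201e-04, -3.27825595e-01,  9.44738175e-01,
        -1.50264015e-01],
       [ 0.00000000e+00,  0.00000000e+00,  0.00000000e+00,
         1.00000000e+00]])}
```

View pics/scene0.png

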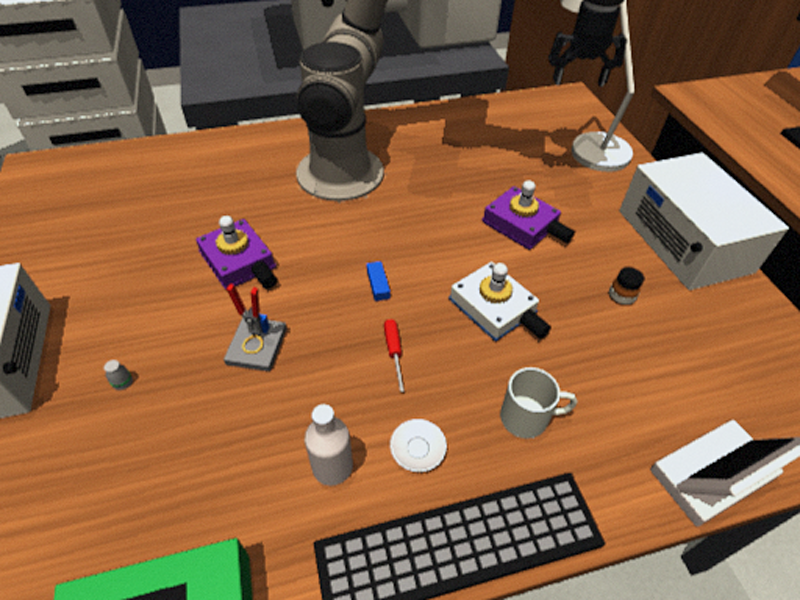

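View pics/top0.png

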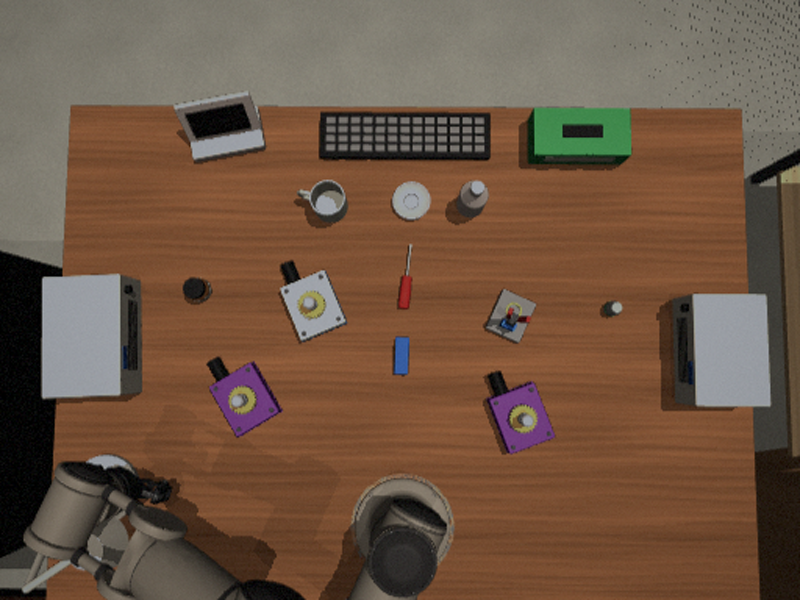

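The white drive is at scene (497,290) / top (312,305). Its look-alikes are the purple ones at scene (235,245) and (522,212), top (522,418) and (242,400). The only pliers are at scene (255,330) / top (512,315), and the ring is towards the top of the top view. I'll choose the white drive and check it in a crop, along with the pliers.

```bash
cat > h.py <<'E'
import numpy as np,cv2
from scipy.spatial.transform import Rotation as Rot
from workcell import r, command_gripper, optics
def rays(cm,s,uv):   # origin, world directions with unit camera z
    K=np.array(cm['K']);uv=np.atleast_2d(uv).astype(float)
    d=np.c_[(uv[:,0]-K[0,2])/K[0,0],(uv[:,1]-K[1,2])/K[1,1],np.ones(len(uv))]
    if 'R' in cm: R=np.array(cm['R']).T;o=-R@np.array(cm['t'])
    else:
        T=np.array(cm['tool_from_camera']);Rt=Rot.from_quat(s['eef_rot']).as_matrix()
        R=Rt@T[:3,:3];o=Rt@T[:3,3]+s['eef_pos']
    return o,d@R.T
def at_z(cm,s,uv,z):
    o,d=rays(cm,s,uv);return o+d*((z-o[2])/d[:,2])[:,None]
def cloud(cm,s,D):
    v,u=np.mgrid[:D.shape[0],:D.shape[1]]
    o,d=rays(cm,s,np.c_[u.ravel(),v.ravel()]);return (o+d*D.reshape(-1,1)).reshape(D.shape+(3,))
def q_down(yaw):  # tool z down; tool x along yaw
    c,s=np.cos(yaw),np.sin(yaw)
    return Rot.from_matrix(np.array([[c,s,0],[s,-c,0],[0,0,-1]])).as_quat()
E
python3 - <<'E'
from h import *
f=512/800
cm=optics.camera_model('top');a=np.load('pics/top0.npz')
P=cloud(cm,None,a['d'])
for n,uv,z in [('stubtop',(312,304),.115),('ring',(514,309),.0225),('plier',(513,316),.13),('hold c1',(504,290),.02),('hold c2',(536,301),.02),('hold c3',(519,343),.02),('hold c4',(486,330),.02)]:
    print(n,at_z(cm,None,np.array(uv)*f,z).round(3), P[int(uv[1]*f),int(uv[0]*f)].round(3))
im=a['p'][:,:,::-1]
c1=cv2.resize(im[160:230,165:235],(400,400),interpolation=cv2.INTER_CUBIC);c2=cv2.resize(im[170:235,295:360],(400,400),interpolation=cv2.INTER_CUBIC)
cv2.imwrite('pics/crop0.png',np.hstack([c1,c2]))
E
```

```text
stubtop [[0.491 0.199 0.115]] [0.493 0.202 0.114]
ring [[ 0.49  -0.251  0.022]] [ 0.483 -0.227  0.153]
plier [[ 0.467 -0.232  0.13 ]] [ 0.471 -0.238  0.081]
hold c1 [[ 0.534 -0.229  0.02 ]] [ 0.536 -0.227  0.019]
hold c2 [[ 0.509 -0.302  0.02 ]] [ 0.513 -0.306 -0.003]
hold c3 [[ 0.413 -0.262  0.02 ]] [ 0.415 -0.265  0.   ]
hold c4 [[ 0.442 -0.187  0.02 ]] [ 0.443 -0.19  -0.001]
```

View pics/crop0.png

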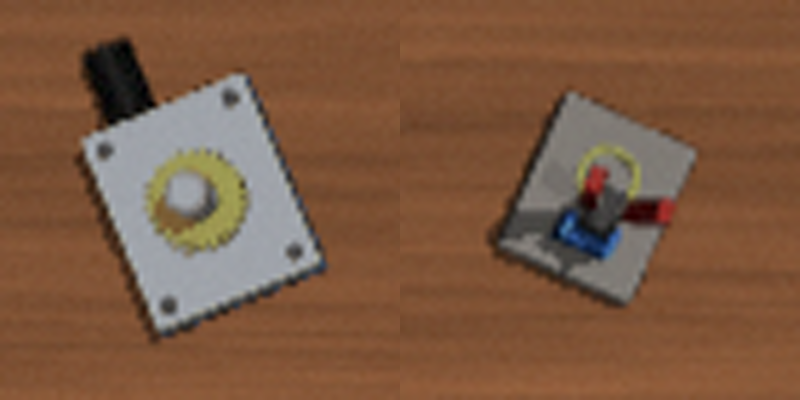

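The crop confirms a white drive with brass pulley and stub, and pliers with the ring towards upper-right and the blue socket behind. Next are close wrist views of both.

```bash
python3 - <<'E'
from h import *
cm=optics.camera_model('wrist')
ims=[]
for n,p,yaw in [('drive',(.47,.20,.27),-.39),('pliers',(.465,-.240,.26),-.39)]:
    try: q=r.solve_ik(p,q_down(yaw));print(q)
    except Exception as e: print(e)
    r.reach(p,q_down(yaw));r.hold(.2);s=r.read_state()
    im,d=optics.get_image('wrist');np.savez(f'pics/w_{n}.npz',p=im,d=d,pos=s['eef_pos'],rot=s['eef_rot'])
    print(n,s['time_s'],s['eef_pos'],s['joint_positions'])
    cv2.imwrite(f'pics/w_{n}.png',cv2.resize(im[:,:,::-1],(800,600),interpolation=cv2.INTER_CUBIC))
E
```

```text
[ 2.52183612e-01  2.83113895e-01  1.48069023e+00 -4.44089210e-16
  1.37778853e+00  2.21297994e+00]
drive 2.325 [0.46982044 0.20040541 0.26997957] [2.53037682e-01 2.83123699e-01 1.48073279e+00 1.93538451e-05
 1.37775440e+00 2.21273022e+00]
[-6.22992492e-01  3.13064799e-01  1.46603360e+00 -4.44089210e-16
  1.36249425e+00  1.33780383e+00]
pliers 4.1917 [ 0.46535403 -0.23917916  0.2600652 ] [-6.21366638e-01  3.12872745e-01  1.46612819e+00  1.01233033e-04
  1.36254821e+00  1.33798202e+00]
```

View pics/w_drive.png

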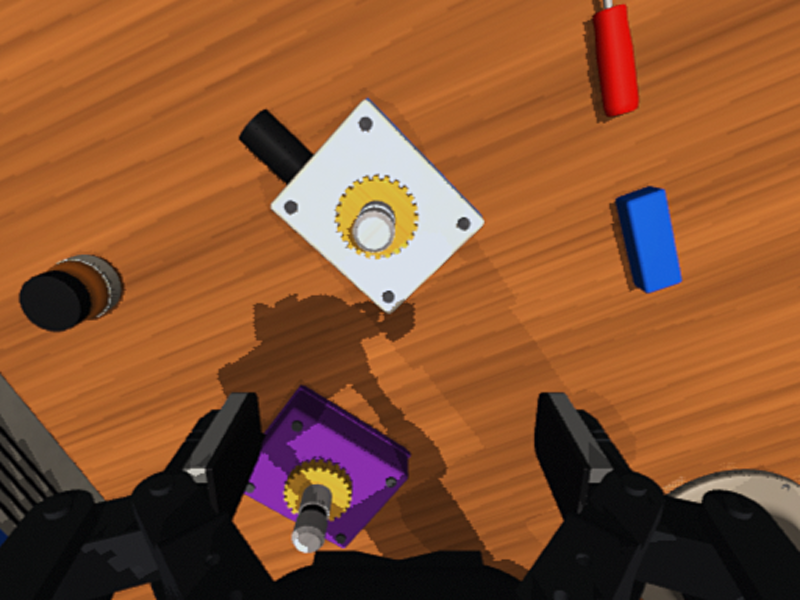

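View pics/w_pliers.png

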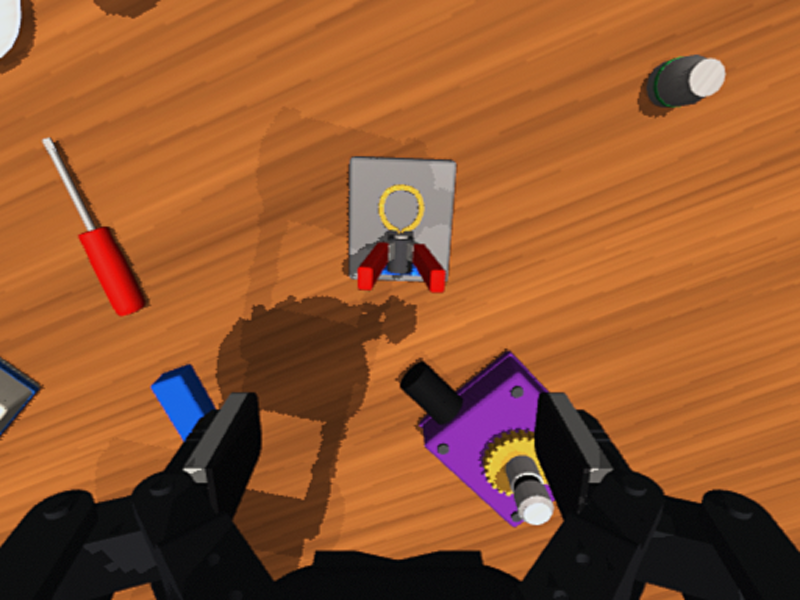

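Drive view: the stub top is at (374,231). Pliers view: the ring is at (401,208) and the handle tops at (367,282) and (437,285). I'll get numbers from depth and colour.

```bash
python3 - <<'E'
from h import *
cm=optics.camera_model('wrist')
def L(n):
    a=np.load(f'pics/w_{n}.npz');s=dict(eef_pos=a['pos'],eef_rot=a['rot']);return a['p'].astype(int),s,cloud(cm,s,a['d'])
p,s,P=L('drive')
roi=np.zeros(P.shape[:2],bool);roi[115:175,205:275]=1
m=roi&(P[...,2]>.085); zs=P[m][:,2];print('stub z hist',np.histogram(zs,bins=np.arange(.085,.125,.003)))
zt=np.percentile(zs,90);mt=roi&(P[...,2]>zt-.0015)
print('top flat',zt,P[mt].mean(0),P[mt].min(0),P[mt].max(0),mt.sum())
v,u=np.nonzero(mt);X=at_z(cm,s,np.c_[u,v],.115);(c,rad)=cv2.minEnclosingCircle(X[:,:2].astype(np.float32));print('at .115 centroid',X.mean(0),c,rad)
# pulley & groove check
p,s,P=L('pliers')
roi[:]=0;roi[95:190,215:300]=1
R,G,B=p[...,0],p[...,1],p[...,2]
m=roi&(R>120)&(R-B>80)&(G>.6*R)&(np.arange(384)[:,None]<150)
v,u=np.nonzero(m);X=at_z(cm,s,np.c_[u,v],.0215);print('ring px',len(u),'depth z',np.median(P[m][:,2]))
x,y=X[:,0],X[:,1];A=np.c_[2*x,2*y,np.ones_like(x)];c=np.linalg.lstsq(A,x*x+y*y,rcond=None)[0];print('ring fit',c[:2],np.sqrt(c[2]+c[0]**2+c[1]**2))
print('minEnc',cv2.minEnclosingCircle(X[:,:2].astype(np.float32)))
m=roi&(R>100)&(G<60)&(B<70)&(P[...,2]>.05)
z=P[m][:,2];print('red z',np.percentile(z,[50,90,98,100]))
t=m&(P[...,2]>np.percentile(z,98)-.003)
u=np.arange(512)[None]*np.ones((384,1));h=[]
for side in (u<257,u>=257): h.append(P[t&side].mean(0)); print('handle top',h[-1],(t&side).sum())
mid=(h[0]+h[1])/2;dv=h[0]-h[1];print('mid',mid,'sep',np.linalg.norm(dv),'yaw of x',np.arctan2(-dv[0],dv[1]))
print('yaw mid->ring',np.arctan2(c[1]-mid[1],c[0]-mid[0]),np.hypot(c[1]-mid[1],c[0]-mid[0]))
m=roi&(abs(P[...,2]-.02)<.004)&(abs(R-B)<30)
rect=cv2.minAreaRect(P[m][:,:2].astype(np.float32));print('holder',rect)
E
```

```text
stub z hist (array([ 18,   0,   0,   7,  13,   9,  11,  10,  55, 208, 305,   0,   0]), array([0.085, 0.088, 0.091, 0.094, 0.097, 0.1  , 0.103, 0.106, 0.109,
       0.112, 0.115, 0.118, 0.121, 0.124]))
top flat 0.11633920404413414 [0.49712775 0.20438747 0.12829511] [0.48413975 0.16820723 0.11484296] [0.54742443 0.21701628 0.420242  ] 340
at .115 centroid [0.49536803 0.20538777 0.115     ] (0.5034767389297485, 0.20293739438056946) 0.0338333398103714
ring px 292 depth z 0.023537981248764883
ring fit [ 0.4889811  -0.25207085] 0.01782285150004845
minEnc ((0.4975162148475647, -0.25651395320892334), 0.047706350684165955)
red z [0.15224236 0.15330061 0.15383701 0.15466213]
handle top [ 0.47696045 -0.22493139  0.15237976] 143
handle top [ 0.46067673 -0.26156323  0.15249596] 135
mid [ 0.46881859 -0.24324731  0.15243786] sep 0.04008821288080781 yaw of x -0.4182906076134168
yaw mid->ring -0.4125121172510255 0.0220086705200315
holder ((0.47583818435668945, -0.24666957557201385), (0.08241775631904602, 0.0991961658000946), 65.46611785888672)
```

```bash
python3 - <<'E'
from h import *
g=np.array([.4705,-.2440]);q=q_down(-.418)
r.move_straight([*g,.20],q,speed=.1)
print(r.move_straight([*g,.129],speed=.08,max_force=8))
command_gripper(0.0,60);r.hold(.2);s=r.read_state();print(s['time_s'],s['eef_pos'],s['grip_width'],s['grip_force'],s['contact_force'])
print(r.move_straight([*g,.129+.012],speed=.05,max_force=15));s=r.read_state();print(s['contact_force'],s['torque'])
print(r.move_straight([*g,.215],speed=.08,max_force=15))
r.hold(.2);s=r.read_state();print(s['time_s'],s['eef_pos'],s['grip_width'],s['grip_force'],s['contact_force'],s['torque'])
im,d=optics.get_image('wrist');np.savez('pics/w_held.npz',p=im,d=d,pos=s['eef_pos'],rot=s['eef_rot'])
cv2.imwrite('pics/w_held.png',cv2.resize(im[60:300,96:416,::-1],(800,600),interpolation=cv2.INTER_CUBIC))
E
```

```text
False
6.8 [ 0.47140224 -0.24441251  0.13083447] 0.02617332953537953 59.303768277168274 [-1.74706757  1.74280612 10.00218382]
False
[-0.17956526 -0.49157682 -2.52366946] [-0.06012608  0.01501425 -0.01011053]
False
8.4667 [ 0.47032489 -0.24388987  0.21454485] 0.025759229342391145 59.22039806842804 [-0.15248171 -0.06979637 -2.99153748] [-0.00787419  0.00917685 -0.02822846]
```

View pics/w_held.png

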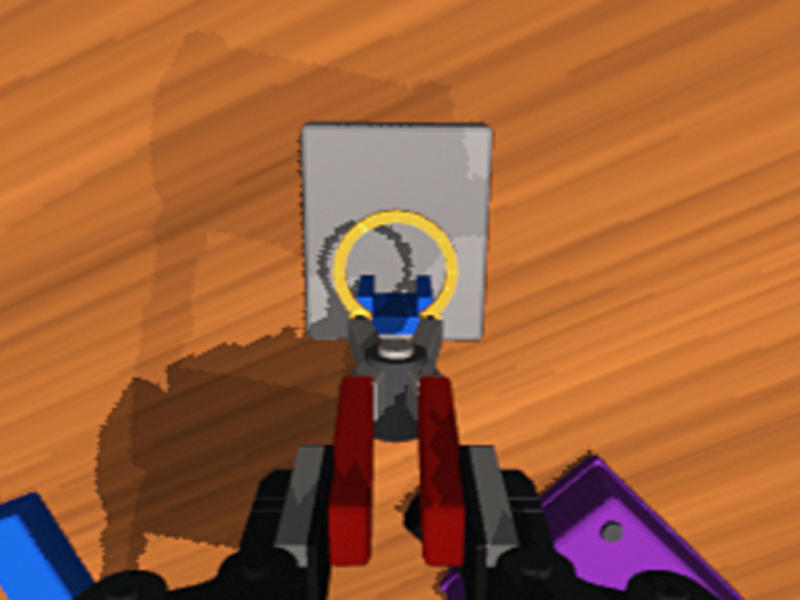

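The ring is clear of the holder, at crop (396,268), and the handles look parallel. Now I'll measure the ring's centre, size and tilt relative to the tool.

```bash
cat >> h.py <<'E'
def brass(im,roi):
    R,G,B=[im[...,i].astype(int) for i in range(3)]
    m=np.zeros(R.shape,bool);v0,v1,u0,u1=roi;m[v0:v1,u0:u1]=1
    m&=(R>140)&(R-B>90)&(G>.6*R)
    n,lab,st,_=cv2.connectedComponentsWithStats(m.astype(np.uint8));k=1+np.argmax(st[1:,4]);return lab==k
def circ(X):
    from scipy.optimize import least_squares
    f=lambda c:np.hypot(X[:,0]-c[0],X[:,1]-c[1])-c[2]
    return least_squares(f,[*X[:,:2].mean(0),.019],loss='soft_l1',f_scale=.001).x
def mid_ring(cm,s,m,z):  # mean of inner and outer edge, per angle
    v,u=np.nonzero(m);X=at_z(cm,s,np.c_[u,v],z);c=circ(X)
    d=np.hypot(*(X[:,:2]-c[:2]).T);return c,np.percentile(d,[2,98])
E
python3 - <<'E'
from h import *
cm=optics.camera_model('wrist')
a=np.load('pics/w_held.npz');s=dict(eef_pos=a['pos'],eef_rot=a['rot']);P=cloud(cm,s,a['d'])
m=brass(a['p'],(135,195,215,290));print(m.sum())
Rt=Rot.from_quat(s['eef_rot']).as_matrix();print('rot yaw',np.arctan2(Rt[1,0],Rt[0,0]))
for zz in (.103,.105,.107):
    c,e=mid_ring(cm,s,m,zz);t=Rt.T@(np.array([c[0],c[1],zz])-s['eef_pos']);print(zz,c,e,'tool',t.round(4))
Q=P[m];Q=Q[abs(Q[:,2]-np.median(Q[:,2]))<.004];Q0=Q.mean(0);print(len(Q),Q0)
n=np.linalg.svd(Q-Q0,full_matrices=False)[2][2];print('normal',n, 'tool',Rt.T@n)
R,G,B=[a['p'][...,i].astype(int) for i in range(3)]
m=(R>90)&(G<50)&(B<50)&(P[...,2]>.21);m[:,:215]=0;m[:,300:]=0
T=(P[m]-s['eef_pos'])@Rt;print('red tool frame',np.percentile(T,[2,50,98],axis=0).round(4).tolist())
E
```

```text
560
rot yaw -0.4180328948315293
0.103 [ 0.48201341 -0.24911217  0.01971609] [0.01755356 0.0217941 ] tool [0.0129 0.     0.1115]
0.105 [ 0.48251028 -0.24933607  0.0195655 ] [0.01741964 0.0216275 ] tool [0.0134 0.     0.1095]
0.107 [ 0.48300715 -0.24955997  0.01941491] [0.01728572 0.02146089] tool [1.400e-02 1.000e-04 1.075e-01]
539 [ 0.48700611 -0.25167818  0.10710404]
normal [-0.00208263 -0.0018849   0.99999605] tool [-0.00207468  0.00239272 -0.99999499]
red tool frame [[-0.0091, -0.0121, -0.0247], [-0.0002, -0.0055, -0.0234], [0.004, 0.0127, 0.0027]]
```

```bash
cat > meas.py <<'E'
from h import *
cm=optics.camera_model('wrist')
def stub(im,D,s,z=.115):
    P=cloud(cm,s,D);m=(D>.2)&(abs(P[...,2]-z)<.005)&(np.hypot(P[...,0]-.495,P[...,1]-.205)<.018)
    R,B=im[...,0].astype(int),im[...,2].astype(int); m&=abs(R-B)<40
    v,u=np.nonzero(m);X=at_z(cm,s,np.c_[u,v],z);return X,m,P
E
python3 - <<'E'
from meas import *
s=r.read_state();yaw=-.418;q=q_down(yaw);ax=np.array([np.cos(yaw),np.sin(yaw)])
T=np.array([.4833,.2104])
r.move_straight([.4705,-.244,.265],q,speed=.1)
r.reach([*(T-.05*ax),.265],q);r.hold(.3)
s=r.read_state();im,d=optics.get_image('wrist');print(s['time_s'],s['eef_pos'],s['grip_width'],s['contact_force'])
np.savez('pics/w_pre.npz',p=im,d=d,pos=s['eef_pos'],rot=s['eef_rot'])
X,m,P=stub(im,d,s);print('stub',len(X),X.mean(0),X.min(0),X.max(0),np.median(P[m][:,2]),cv2.minEnclosingCircle(X[:,:2].astype(np.float32)))
mr=brass(im,(135,195,215,290));print(mr.sum());c,e=mid_ring(cm,s,mr,s['eef_pos'][2]-.1095);print('ring',c,e,'offset',c[:2]-s['eef_pos'][:2])
sc,_=optics.get_image('scene')
cv2.imwrite('pics/w_pre.png',np.hstack([cv2.resize(im[60:220,180:340,::-1],(400,400),interpolation=cv2.INTER_CUBIC),cv2.resize(sc[100:230,250:380,::-1],(400,400),interpolation=cv2.INTER_CUBIC)]))
E
```

```text
11.2 [0.43787609 0.23025846 0.26498341] 0.02577109754892747 [ 0.07393706 -1.01923148 -1.62605536]
stub 629 [0.49560903 0.20607808 0.115     ] [0.48227169 0.19331706 0.115     ] [0.50850418 0.21909742 0.115     ] 0.11529686292390234 ((0.4951789379119873, 0.20580542087554932), 0.013334701769053936)
621
ring [0.45003737 0.22466734 0.01966047] [0.01715755 0.02236075] offset [ 0.01216127 -0.00559112]
```

View pics/w_pre.png

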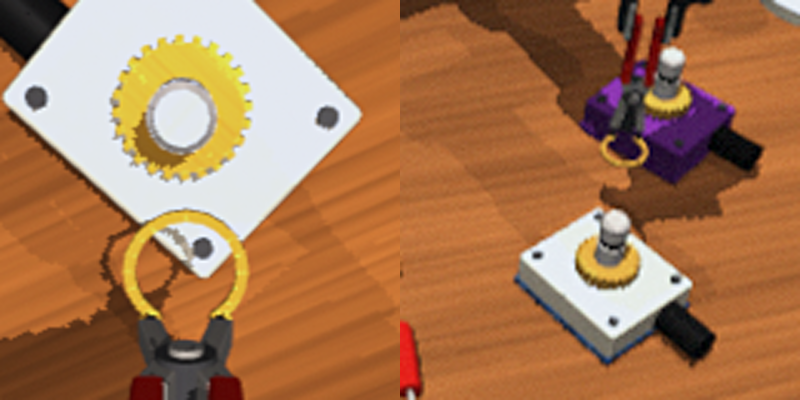

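The stub and ring are both unoccluded in the left crop. The stub centre is about (.4953,.2058) and the ring's offset from the TCP is (.0122,-.0056). I'll hover the ring just above the stub and recheck.

```bash
python3 - <<'E'
from meas import *
yaw=-.418;q=q_down(yaw)
T=np.array([.4831,.2114])
r.move_straight([*T,.265],q,speed=.08)
print(r.move_straight([*T,.235],q,speed=.05,max_force=6));r.hold(.5)
s=r.read_state();print(s['time_s'],s['eef_pos'],s['contact_force'],s['torque'])
im,d=optics.get_image('wrist');np.savez('pics/w_hov.npz',p=im,d=d,pos=s['eef_pos'],rot=s['eef_rot'])
X,m,P=stub(im,d,s);print('stub',len(X),X.mean(0),cv2.minEnclosingCircle(X[:,:2].astype(np.float32)))
mr=brass(im,(135,195,215,290));c,e=mid_ring(cm,s,mr,s['eef_pos'][2]-.1095);print('ring',c,e)
sc,_=optics.get_image('scene')
cv2.imwrite('pics/w_hov.png',np.hstack([cv2.resize(im[110:210,205:305,::-1],(400,400),interpolation=cv2.INTER_CUBIC),cv2.resize(sc[140:210,280:350,::-1],(400,400),interpolation=cv2.INTER_CUBIC)]))
E
```

```text
False
13.3167 [0.48309915 0.21141215 0.23506732] [-1.3524267  -0.43216755 -2.43718699] [-0.00495445 -0.00750632  0.00472941]
stub 646 [0.49631458 0.20577125 0.115     ] ((0.49602386355400085, 0.20559582114219666), 0.013397015631198883)
ring [0.50070321 0.20428239 0.02070549] [0.01304171 0.02783122]
```

View pics/w_hov.png

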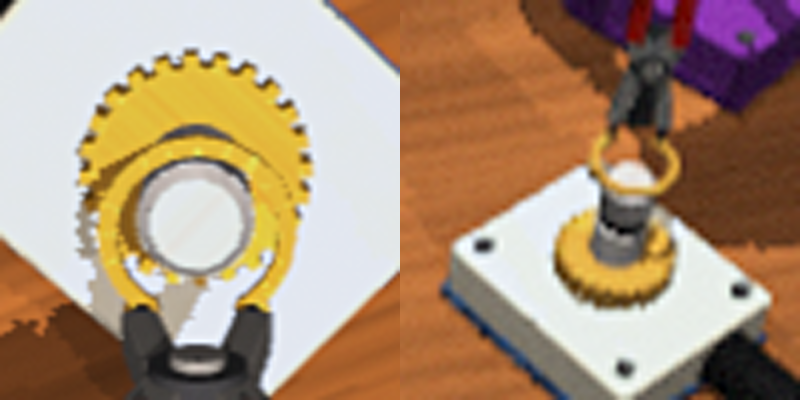

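```bash
python3 - <<'E'
from meas import *
for n in ('pre','hov','held'):
    a=np.load(f'pics/w_{n}.npz');s=dict(eef_pos=a['pos'],eef_rot=a['rot']);d=a['d'];im=a['p'].astype(int)
    P=cloud(cm,s,d);rz=s['eef_pos'][2]-.1095
    m=(abs(P[...,2]-rz-.0015)<.007)&(im[...,0]-im[...,2]>70)&(np.hypot(*(P[...,:2]-s['eef_pos'][:2]-[.0122,-.0056]).transpose(2,0,1))<.028)
    v,u=np.nonzero(m);X=at_z(cm,s,np.c_[u,v],rz+.0015);c=circ(X);dd=np.hypot(*(X[:,:2]-c[:2]).T)
    print(n,len(u),'ring top z-rz',np.median(P[m][:,2])-rz,'c',c,'off',c[:2]-s['eef_pos'][:2],np.percentile(dd,[2,98]))
    if n!='held':
        X,_,_=stub(a['p'],d,s);print('   stub c',(X[:,:2].min(0)+X[:,:2].max(0))/2,X[:,:2].mean(0))
E
```

```text
pre 565 ring top z-rz 0.002186447232387978 c [0.4504839  0.22428307 0.01938723] off [ 0.01260781 -0.00597538] [0.01724298 0.02158217]
   stub c [0.49538825 0.20620684] [0.49560935 0.20607768]
hov 562 ring top z-rz 0.0021184825181624622 c [0.49578821 0.20551855 0.01936302] off [ 0.01268907 -0.0058936 ] [0.01724181 0.02150843]
   stub c [0.49589076 0.2057486 ] [0.49631446 0.20577156]
held 566 ring top z-rz 0.002064412963497811 c [ 0.48281847 -0.24966941  0.01944321] off [ 0.01249357 -0.00577954] [0.01731741 0.02158159]
```

```bash
python3 - <<'E'
from meas import *
q=q_down(-.418);T=np.array([.4834,.2117])
r.move_straight([*T,.235],q,speed=.02);r.hold(.2)
f0=r.read_state();print(f0['contact_force'])
for z in (.217,.1982):
    hit=r.move_straight([*T,z],q,speed=.03,max_force=5);r.hold(.3);s=r.read_state();print(hit,s['time_s'],s['eef_pos'],s['contact_force'],s['torque'],s['grip_width'])
    if hit:break
im,d=optics.get_image('wrist');P=cloud(cm,s,d);rz=s['eef_pos'][2]-.1095;i=im.astype(int)
m=(abs(P[...,2]-rz-.0015)<.006)&(i[...,0]-i[...,2]>70)&(np.hypot(*(P[...,:2]-s['eef_pos'][:2]-[.0126,-.0059]).transpose(2,0,1))<.028)
v,u=np.nonzero(m);X=at_z(cm,s,np.c_[u,v],rz+.0015);print('ring',circ(X),'z',np.median(P[m][:,2])-.0015)
X,_,_=stub(im,d,s);print('stub',(X[:,:2].min(0)+X[:,:2].max(0))/2,X[:,:2].mean(0))
sc,_=optics.get_image('scene')
cv2.imwrite('pics/w_end.png',np.hstack([cv2.resize(im[110:210,205:305,::-1],(400,400),interpolation=cv2.INTER_CUBIC),cv2.resize(sc[140:210,280:350,::-1],(400,400),interpolation=cv2.INTER_CUBIC)]))
E
```

```text
[ 0.61751835 -0.60361769 -2.21223323]
False 14.9167 [0.48343894 0.21172122 0.21713457] [ 0.99651912 -0.72115709 -2.31040667] [ 0.00786154  0.02731341 -0.02523341] 0.02583435983970172
False 15.9917 [0.48342376 0.2117122  0.19833175] [-0.01533341 -0.2671522  -2.18933882] [0.03630218 0.05646854 0.04645551] 0.026159069636326054
ring [0.49539822 0.20606811 0.01969752] z 0.08942982147729833
stub [0.49321989 0.2075448 ] [0.49536385 0.20600237]
```

View pics/w_end.png

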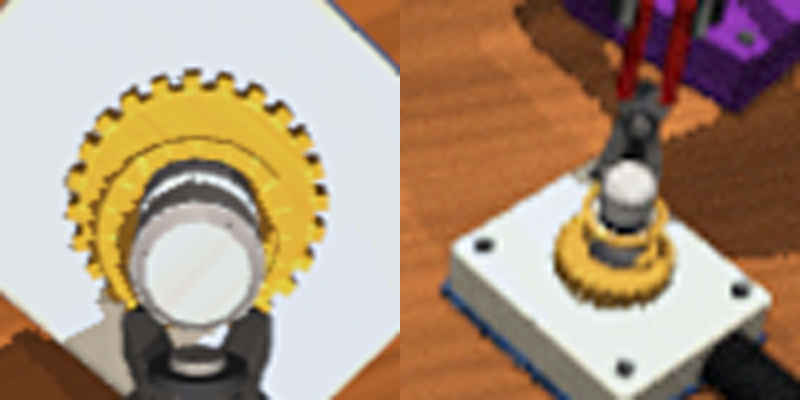

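The ring is at groove level (z ≈ .0894) and centred to within about 1 mm. The force on the tool is only the pliers' weight, so nothing is bearing. Handing in.

```bash
python3 - <<'E'
from workcell import r
print(r.finish_job())
E
```

```text
the job is handed in; nothing more can be done
None
```

I handed in the job at about 16 s. The pliers are held squeezed and the spread ring is level with the groove (z ≈ 89.4 mm) and centred on the white drive's stub to about 1 mm. The tool reads only the pliers' weight, so the ring is bearing on nothing. No verdict was returned.

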